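Slide a corner bracket along the fence into the weld fixture's corner

TASK

Get the steel corner bracket ready for tacking without picking it up: with the fingertips, push it flat against the long rail of the welding fixture while it is still short of the pocket, then, keeping it against the rail, slide it along into the corner pocket until it sits square, fully home against both the rail and the end stop. Do not tip it, leave the tube offcut, the brush and the hammer where they are, and finish with the hand clear.

Things in the scene. Friction and masses are not known exactly. Their poses are not given: they have to be found in the camera images.
- fixture: Welding fixture, fixed, placed and turned differently each time: grey plate 185 x 320 mm with dark steel bars on it. Origin: at table height under the plate, z up, +x towards the rail, +y along the rail to the corner pocket. In mm of this frame the plate spans x -95 to 90, y -170 to 150, top at z 10; rail, stop and keeper strip are told at the points below, in the same frame.
- corner (a point): Inner corner of the pocket at plate-top height (fixture x 55, y 110, z 10 mm; axes as the fixture), where rail and end stop meet. Rail: bar with straight inner face at x = 55, 20 thick, y -160 to 140, top z 40. End stop: bar across the +y end, inner face at y = 110, 20 thick, x -20 to 75, top z 40.
- keeper (a point): Start of the straight inner face of the low keeper strip, at its top (fixture x -5, y 50, z 20 mm). The strip runs parallel to the rail from y 50 to the stop, 15 thick (x -20 to -5), making a pocket 60 mm wide between it and the rail, open at the -y end. A flared lead-in of the same height bends away from it back to y 23, x -33.
- bracket: Loose three-sided corner bracket of 6 mm steel plate, 0.28 to 0.5 kg, lying on the fixture plate; slides under 1 to 4 N, pushed low (high up it can tip). Origin: centre of its underside, z up. Floor 55 (own x) by 80 mm (own y). Starts up to 52 mm off the rail, 115 to 165 mm short of the stop, up to 0.5 rad askew, end wall leading. Seated: origin at fixture x 27.5, y 70, z 10 mm, axes parallel.
- bracket_nook (a point): Where the bracket's two upright walls meet inside, on top of its floor (own x 21.5, y 34, z 6 mm; axes as the bracket). Long wall on the +x edge, x 21.5 to 27.5, belongs against the rail; end wall on the +y edge, y 34 to 40, against the stop; both rise to z 36. The -x and -y sides are open, so fingertips can come down over the floor and push either wall from inside.
- tube_mid (a point): Bystander: short steel tube offcut, 30 mm across and 45 mm tall, standing on the fixture plate on the robot's side of the keeper strip. The point is its middle, half-way up.
- wire_brush: Bystander: brush lying on the table past the fixture's -y end, handle to its own -x. About 200 mm long, 20 mm tall.
- hammer: Bystander: hammer, 240 mm long, lying on the table on the far side of the rail, handle to its own -x. Head 26 mm tall.
Things that resemble listed ones, but are neither listed nor needed, are in the scene too. Leave any turquoise or yellow look-alike of the bracket alone.

How it is judged:
On the way, in this order (a step that is already met when the one before it is completed fails the run):
1. the bracket lies flat along the rail (within 3 mm and 0.05 rad) while still short of the keeper strip's straight part (x of bracket in the frame of fixture above 0.0245 m and angle between the y axis of bracket and the y axis of fixture, either way round below 0.05 rad and y of bracket in the frame of fixture below 0.012 m), for 0.2 s.
2. the bracket is home in the corner pocket (x of bracket in the frame of fixture above 0.025 m and y of bracket in the frame of fixture above 0.0675 m and angle between the y axis of bracket and the y axis of fixture, either way round below 0.04 rad and z of bracket in the frame of fixture below 0.013 m and angle between bracket's own z axis and vertical below 0.06 rad), for 0.2 s.
At the end, for the whole second after the job is handed in: The bracket rests flat on the plate in the corner pocket: long wall within 2.5 mm of the rail, end wall within 2.5 mm of the end stop, square to the rail within 0.04 rad, at rest; tube, brush and hammer within 15 mm of where they stood (all of step 2 and linear speed of bracket below 0.01 m/s and distance of each of tube_mid, wire_brush, hammer from where it was at the start of the episode below 0.015 m); the robot touches nothing.
It fails at once if the bracket is taken into the mouth of the pocket more than 10 mm away from the rail (y of bracket in the frame of fixture above 0 m and x of bracket in the frame of fixture below 0.0175 m).
It fails at once if the bracket is lifted more than 5 mm off the plate (z of bracket in the frame of fixture above 0.015 m).
It fails at once if the bracket is tipped more than 0.2 rad (angle between bracket's own z axis and vertical above 0.2 rad).
It fails at once if the tube offcut, the brush or the hammer is moved more than 15 mm (distance of any of tube_mid, wire_brush, hammer from where it was at the start of the episode above 0.015 m).
It also fails if it takes over 45 s, if anything falls off the work surface, if the arm or the gripper's body presses on something with over 40 N, if the wrist force passes 120 N, or if a joint passes its speed limit or range.

ROBOT

A 6-joint arm with a two-finger parallel gripper is mounted at the origin on the work surface. World frame = base frame: x ahead of the robot, y to its left, z up, the work surface at z = 0. Lengths are in m, angles in rad, forces in N, time in s.
With the tool pointing down it reaches from about 0.25 to 0.8 m from the base axis. Payload 8.5 kg.
Tool frame: the origin (TCP) lies between the finger pads; the fingertips stand finger_overhang ahead of it and the grasp point (between the pads) lies 3 mm ahead of it (finger_overhang is the distance from the TCP to the fingertips, in m); x points along the fingers, y is the direction in which the jaws open and shut, and the axes are right-handed (so a half turn about x gives the same grasp; the last joint's range is limited). The gripper opens to 85 mm and grips with 20 to 120 N. Pads are 22 mm wide; open, the fingers measure 114 mm over their backs; the gripper's body (76 mm by 85 mm) begins 54 mm behind the grasp point. The pads swing forward as they close: fully open they stand 13 mm farther back than shut.
Start: joints at [-1.32, 0.238, -0.013, 1.319, 0, 1.571], TCP at [0.13, -0.509, 0.253] pointing down, gripper open.
Joint ranges: [-2.66, 2.66], [-1.03, 1.9], [-1.14, 1.46], [-1.82, 2.27], [-1.45, 1.34], [-3.14, 3.14]. Speed limits (rad/s): [2.22, 2.22, 2.79, 3.14, 3.14, 3.14].

INTERFACE

Orientations are given as a unit quaternion [w, x, y, z].
In Python, from plant import * gives the robot as it stands.
- The arm moves only by the tool arm_command, never from a script. Its argument "series" is one flat list of numbers, 5 for each row, row after row: the shift along the tool's x, y, z in mm, then the turn about the tool's x in rad, then the finger opening in mm, from 0 to 85.4. In form: [tx, ty, tz, turn, grip, tx, ty, tz, turn, grip, ...]. A call has 1 to 10 rows; each row is the pose to reach, as a shift and turn from the pose measured when the call began, along the tool's axes at that moment; what a row does not reach only later rows make up. A row lasts 1/12 s, in which the tool goes at most 41.7 mm and 7.16 degrees, less where a joint would pass 70% of its speed; a pose out of reach is approached as far as the arm can. A call with a gripper value outside its range is refused whole. The fingers move at their own pace and stop on an object; "squeeze" is the grip in N (left out, the last holds). Time passes only in rows, so rows that repeat a pose let the fingers close. It gives the time, the measured TCP pose, the force and the opening at its end, in the units of the state.
- get_state(): the state, without advancing time (a new reading comes with each control period).
- snapshot(name): name is "side" or "top"; returns the picture (420x560x3 uint8, red, green, blue); there is no depth.
- camera_params(name): a dict with "fovy" (degrees; the focal length in pixels is half the picture's height over the tangent of half this angle, whatever the lens; pixels are square), "cx", "cy" (the principal point, pixels), "world_from_camera" (4x4, takes a point from camera to world coordinates). Camera axes: x right, y up, looking along -z (the intrinsics and any distortion apply to the point x, -y, -z); pixel columns grow to the right and rows downward; lengths in m; the calibration is good to about 2 mm. A picture is of the moment at which its call begins. camera_params takes no time and is no camera call.
- sign_off(): hands the job in, once; it reports no verdict.
The state is a dict: "clock": time; "joints": joint angles; "qd": joint speeds; "joint_efforts": joint torques, N m; "tcp_pos": TCP position; "ee_rot": TCP orientation; "ft_force": force on the tool from outside, world axes, zero at the start; "moment": the same for the moment, N m; "opening": finger opening in m.
Only numpy, scipy, OpenCV 4.12 (cv2) and the standard library are available. Lean on these libraries where they do the work, as an engineer would, in place of code of your own. Each camera call takes 0.05 s, during which the arm holds its last target.

## Working session

There is one attempt and no reset: what is moved stays moved. The work goes in short steps, Python scripts to look and compute and a tool call to move; the robot and the scene stay as the last step left them, time stands still between calls to the robot, and variables do not carry over. Pictures are saved under pics/ and viewed, and the job is handed in when it is done.

Besides the shell and the picture viewer there is one more tool, called after ">>>" by a JSON object that holds its "op" and its "data", one argument or row to a line. arm_command: Moves the arm, as the interface text tells. Its arguments: {"type":"object","properties":{"series":{"type":"array"},"squeeze":{"type":"number"}},"required":["series"]}

```bash
ls; mkdir -p pics
python3 - <<'E'
from plant import *
import cv2
for n in("top","side"):
    im=snapshot(n); cv2.imwrite(f"pics/{n}0.png",im[:,:,::-1]); 
    p=camera_params(n); print(n,p)
print(get_state()); 
try: print(finger_overhang)
except Exception as e: print(e)
E
```

```text
pics
top {'fovy': 47.17658468984486, 'cx': 273.7325805515103, 'cy': 216.5040467976472, 'world_from_camera': array([[ 0.02777931,  0.99161181, -0.12623128,  0.41350992],
       [-0.99958758,  0.02663671, -0.01073091, -0.11368678],
       [-0.00727851,  0.12647731,  0.9919428 ,  1.14212755],
       [ 0.        ,  0.        ,  0.        ,  1.        ]])}
side {'fovy': 57.93780632310553, 'cx': 281.4572736366486, 'cy': 209.29241692625388, 'world_from_camera': array([[-9.87593126e-01,  1.10137830e-01, -1.11935141e-01,
         4.34689481e-01],
       [-1.57034059e-01, -6.91073007e-01,  7.05519952e-01,
         4.85982163e-01],
       [ 3.49082366e-04,  7.14344285e-01,  6.99794342e-01,
         6.53153685e-01],
       [ 0.00000000e+00,  0.00000000e+00,  0.00000000e+00,
         1.00000000e+00]])}
{'clock': 0.1, 'joints': array([-1.31998473e+00,  2.38752831e-01, -1.41636684e-02,  1.31918394e+00,
        1.61331065e-05,  1.57082291e+00]), 'qd': array([ 0.00104283, -0.00128626,  0.0011669 ,  0.00076185, -0.00073217,
        0.00056032]), 'joint_efforts': array([ 4.42193414e-04, -5.39720428e+01,  3.47000420e+01,  1.34152692e-02,
        8.27811778e-05,  8.25639205e-06]), 'tcp_pos': array([ 0.13022146, -0.50824883,  0.25272752]), 'ee_rot': array([-0.08797553, -0.70150288, -0.08889187,  0.70160691]), 'ft_force': array([-0.75960226,  0.33215523, -0.40536078]), 'moment': array([ 0.03546406,  0.05690686, -0.0466123 ]), 'opening': 0.08527192464852187}
0.022
```

View pics/top0.png

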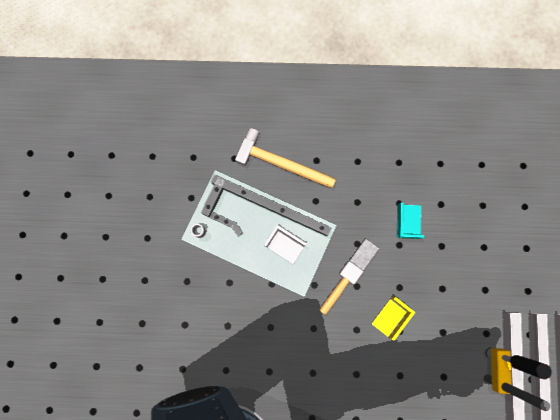

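View pics/side0.png

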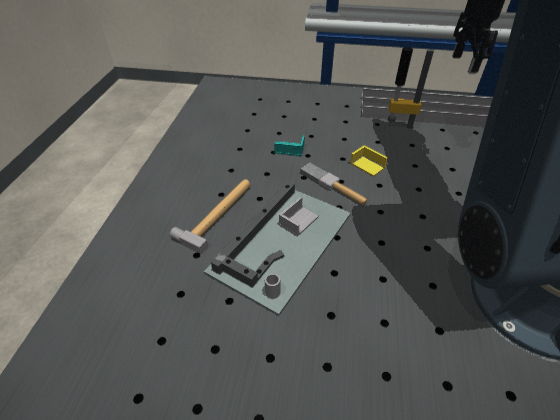

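The top view shows the fixture plate with corners near (213,171), (336,226), (306,296) and (182,240). The tube is at (199,230), the hammer at (285,160) and the brush at (350,275).

Bracket candidates in the top view are grey at (286,243), turquoise at (411,220) and yellow at (394,318). I choose the grey one, since it lies on the plate. Next I'll check it in a close crop.

```bash
cat > h.py <<'E'
import numpy as np, cv2
from plant import *
def K(n):
    p=camera_params(n); f=210/np.tan(np.radians(p['fovy'])/2)
    return np.array([[f,0,p['cx']],[0,f,p['cy']],[0,0,1.]]),np.array(p['world_from_camera'])
def cast(n,uv,z):
    k,T=K(n); uv=np.atleast_2d(uv).astype(float)
    d=np.c_[uv,np.ones(len(uv))]@np.linalg.inv(k).T*[1,-1,-1]@T[:3,:3].T
    o=T[:3,3]; return o+d*((z-o[2])/d[:,2])[:,None]
def proj(n,P):
    k,T=K(n); c=(np.atleast_2d(P)-T[:3,3])@T[:3,:3]*[1,-1,-1]
    q=c@k.T; return q[:,:2]/q[:,2:]
E
python3 - <<'E'
from h import *
print([k for k in camera_params("top")])
im=cv2.imread("pics/top0.png")
c=im[160:305,170:350]; cv2.imwrite("pics/topc.png",cv2.resize(c,None,fx=4.4,fy=4.1,interpolation=cv2.INTER_CUBIC)[:600])
c=cv2.resize(im[160:305,170:350],None,fx=4,fy=4,interpolation=cv2.INTER_CUBIC); cv2.imwrite("pics/topc.png",c)
s=cv2.imread("pics/side0.png")
c=cv2.resize(s[175:320,195:360],None,fx=4,fy=4,interpolation=cv2.INTER_CUBIC); cv2.imwrite("pics/sidec.png",c)
# plate corner
hsv=cv2.cvtColor(im,cv2.COLOR_BGR2HSV); print(hsv[270,270],hsv[243,286],hsv[100,300])
E
```

```text
['fovy', 'cx', 'cy', 'world_from_camera']
[ 82  12 230] [173   4 251] [ 60   2 132]
```

View pics/topc.png

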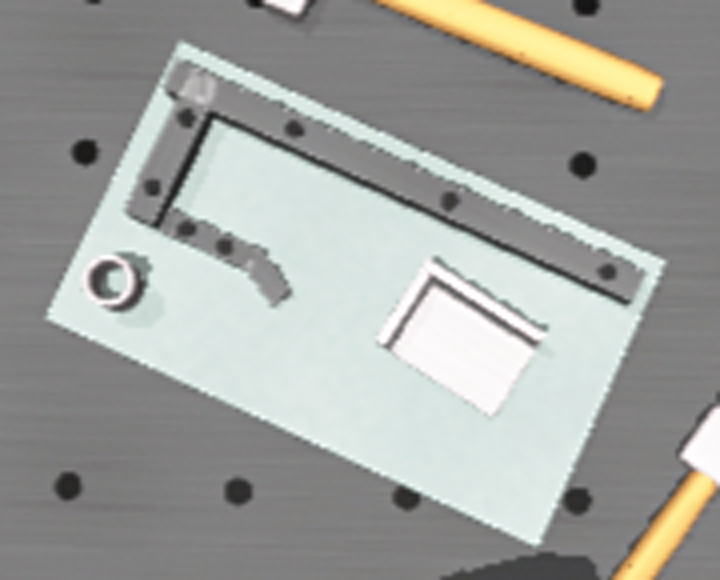

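View pics/sidec.png

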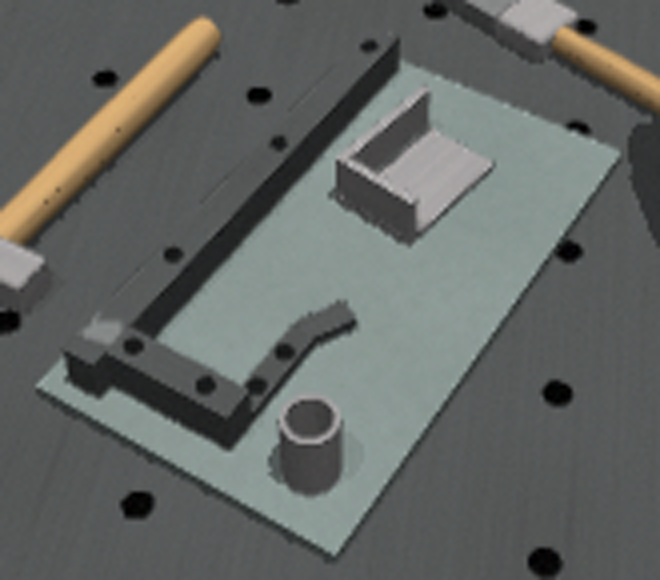

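```bash
cat > m.py <<'E'
from h import *
def fit(src,dst): # 2D rigid
    a=src-src.mean(0); b=dst-dst.mean(0)
    th=np.arctan2((a[:,0]*b[:,1]-a[:,1]*b[:,0]).sum(),(a*b).sum())
    R=np.array([[np.cos(th),-np.sin(th)],[np.sin(th),np.cos(th)]])
    t=dst.mean(0)-R@src.mean(0); return th,t,R,np.linalg.norm(src@R.T+t-dst,axis=1)
E
python3 - <<'E'
from m import *
T=lambda c,o:(np.array(c,float)+.5)/4-.5+o
o=[170,160]; so=[195,175]
F=np.array([[90,-170],[90,150],[-95,150],[-95,-170]])/1e3
pt=T([[664,261],[180,42],[46,318],[540,545]],o)
w=cast("top",pt,.01); th,t,R,e=fit(F,w[:,:2]); print("top",th,t,e*1e3)
ps=T([[402,56],[37,386],[335,557],[620,152]],so)
i=[1,2,3]
ws=cast("side",ps,.01); th2,t2,R2,e2=fit(F[i],ws[i,:2]); print("side",th2,t2,e2*1e3)
def infx(P,R,t): return (P[:,:2]-t)@R*1e3
print("corner-rail top pts: inner corner/rail end/keeper", infx(cast("top",T([[211,116],[630,303],[172,205],[160,228]],o),.04),R,t))
# bracket
B=np.array([[27.5,40],[27.5,-40],[-27.5,40]])/1e3
for nm,pp,oo in(("top",[[432,259],[548,327],[378,345]],o),("side",[[338,160],[428,90],[416,203]],so)):
    wb=cast(nm,T(pp,oo),.046); a,b,Rb,eb=fit(B,wb[:,:2]); 
    print(nm,"bracket w",b,a,"in fix x,y",(b-t)@R*1e3,a-th,eb*1e3,"otherfix",(b-t2)@R2*1e3,a-th2)
print(infx(cast("top",T([[493,416]],o),.016),R,t))
print("floor exp", )
E
```

```text
top -0.40089133904773955 [ 0.52602154 -0.05856037] [2.09153463 1.41794136 1.1546212  1.52203618]
side -0.40234667467033325 [ 0.52734605 -0.05798999] [1.19214043 0.41519063 0.80296299]
corner-rail top pts: inner corner/rail end/keeper [[  52.31716162  107.10945995]
 [  53.53340198 -158.70406608]
 [  -4.35134853  105.27922938]
 [ -19.35117174  105.82134813]]
top bracket w [ 0.49156024 -0.13125548] -0.49185626304233376 in fix x,y [ -3.36050761 -80.37952179] -0.09096492399459422 [2.29991741 1.41095548 1.7645607 ] otherfix [ -4.23892102 -81.42780975] -0.08950958837200051
side bracket w [ 0.48925354 -0.12814654] -0.5541232113393708 in fix x,y [ -6.69755096 -78.41724381] -0.15323187229163127 [0.66785309 2.41881283 2.64849306] otherfix [ -7.57881661 -79.47039036] -0.15177653666903757
[[ -37.07755508 -114.1395437 ]]
floor exp
```

The crop shows the grey steel bracket on the plate. Its long wall faces the rail and its end wall leads, so it matches the description. Next I'll compute the approach.

```bash
cat > nav.py <<'E'
from m import *
from scipy.spatial.transform import Rotation as Ro
TH=-0.4015; TF=np.array([.5266,-.0583]); c,s=np.cos(TH),np.sin(TH); RF=np.array([[c,-s],[s,c]])
def w(x,y): return RF@np.array([x,y])/1e3+TF
def st():
    S=get_state(); q=S['ee_rot']; R=Ro.from_quat([q[1],q[2],q[3],q[0]]).as_matrix(); return S,R
def show():
    S,R=st(); f=RF.T@(S['tcp_pos'][:2]-TF)*1e3
    print("t",round(S['clock'],2),"tcp fix",f.round(1),"z",(S['tcp_pos'][2]*1e3).round(1),"yang",np.degrees(np.arctan2(R[1,1],R[0,1])-TH).round(1),"down",R[:,0].round(3),
     "Ffix",(RF.T@S['ft_force'][:2]).round(2),S['ft_force'][2].round(2),"op",S['opening']*1e3, "j",S['joints'].round(2))
    # fixture x,y,-z in tool axes
    print("fix x in tool",(R.T@np.r_[RF[:,0],0]).round(3),"fix y",(R.T@np.r_[RF[:,1],0]).round(3))
def go(x,y,z):
    S,R=st(); d=np.r_[w(x,y),z/1e3]-S['tcp_pos']; print("shift mm",(R.T@d*1e3).round(1))
E
python3 - <<'E'
from nav import *
show(); go(-8,-80,110)
E
```

```text
t 0.1 tcp fix [-189.  -569.1] z 252.7 yang -52.6 down [-0.     0.001 -1.   ] Ffix [-0.83  0.01] -0.41 op 85.27192464852187 j [-1.32  0.24 -0.01  1.32  0.    1.57]
fix x in tool [-0.001  0.607 -0.795] fix y [ 0.001 -0.795 -0.607]
shift mm [ 143.1 -278.6 -440.7]
```

>>> {"op": "arm_command", "data": {
  "series": [0,-30,-40,-0.1,40,0,-60,-80,-0.22,20,0,-80,-120,-0.34,20,0,-100,-160,-0.46,20,0,-120,-200,-0.58,20,0,-140,-225,-0.7,20,0,-160,-250,-0.82,20,0,-180,-280,-0.94,20,0,-200,-310,-1.06,20,0,-220,-340,-1.18,20]
}}

```text
clock: 0.93
tcp_pos: [0.4059, -0.2088, 0.253]
ee_rot: [0.465, 0.532, 0.466, -0.532]
ft_force: [1.3, -0.9, -0.8]
opening: 0.0204
```

Run:
```python
from nav import *
show(); go(-8,-80,110)
```

```text
t 0.93 tcp fix [ -52.3 -185.7] z 253.0 yang 15.4 down [-0.     0.001 -1.   ] Ffix [ 1.54 -0.3 ] -0.81 op 20.376424430959798 j [-0.48  0.12 -0.16  1.29  0.    1.23]
fix x in tool [-0.001  0.964  0.265] fix y [ 0.001  0.265 -0.964]
shift mm [143.   70.8 -90. ]
```

>>> {"op": "arm_command", "data": {
  "series": [0,15,-20,-0.12,20,10,30,-40,-0.24,20,20,45,-60,-0.36,20,30,60,-75,-0.48,20,40,70,-90,-0.6,20,50,70.8,-90,-0.72,20,60,70.8,-90,-0.84,20,70,70.8,-90,-0.96,20,80,70.8,-90,-1.08,20,90,70.8,-90,-1.2,20]
}}

```text
clock: 1.77
tcp_pos: [0.4877, -0.1287, 0.1622]
ee_rot: [0.685, 0.175, 0.686, -0.174]
ft_force: [-0.5, -0.2, -0.2]
opening: 0.0201
```

>>> {"op": "arm_command", "data": {
  "series": [0,0,0,-0.1,20]
}}

```text
clock: 1.85
tcp_pos: [0.4867, -0.1284, 0.1602]
ee_rot: [0.692, 0.138, 0.695, -0.137]
ft_force: [-0.5, 0.1, 0.3]
opening: 0.0201
```

Run:
```python
from nav import *
show(); go(-8,-80,80)
for n,(a,b,c_,d) in(("top",(160,305,170,350)),("side",(140,320,180,380))):
    im=snapshot(n)[:,:,::-1]; cv2.imwrite(f"pics/{n}1.png",im); cv2.imwrite(f"pics/{n}1c.png",cv2.resize(im[a:b,c_:d],None,fx=3,fy=3,interpolation=cv2.INTER_CUBIC))
```

```text
t 1.85 tcp fix [ -9.4 -80.1] z 160.2 yang 90.5 down [-0.004  0.002 -1.   ] Ffix [-0.52 -0.1 ] 0.27 op 20.067756790868092 j [-0.26  0.25 -0.24  1.08  0.    0.13]
fix x in tool [-0.005 -0.01   1.   ] fix y [0.   1.   0.01]
shift mm [80.2  0.1  1.8]
```

View pics/side1c.png

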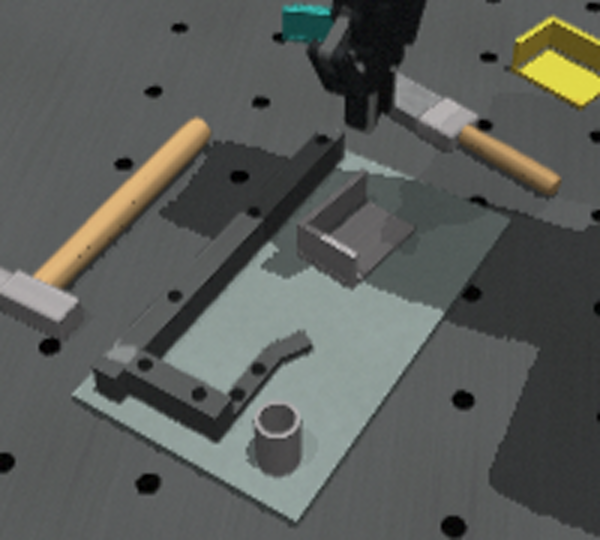

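View pics/top1c.png

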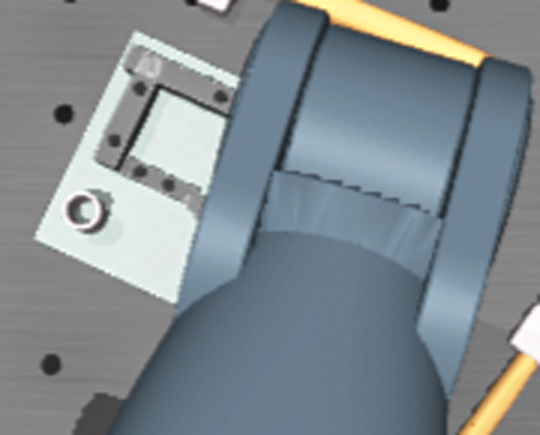

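In the side view the hand hangs behind and above the bracket, with the fingertips at crop (360,125). The arm hides the bracket in the top view. I'll descend to just above the walls and check alignment in the side view.

>>> {"op": "arm_command", "data": {
  "series": [25,0,1,0,20,50,0,1,0,20,75,0,1.5,0.01,20,80,0,1.5,0.01,20]
}}

```text
clock: 2.28
tcp_pos: [0.4865, -0.1285, 0.0785]
ee_rot: [0.69, 0.145, 0.695, -0.144]
ft_force: [-1.0, -0.0, 1.0]
opening: 0.02
```

Run:
```python
from nav import *
show(); go(-8,-80,42)
im=snapshot("side")[:,:,::-1]; cv2.imwrite("pics/side2.png",im); cv2.imwrite("pics/side2c.png",cv2.resize(im[150:260,220:340],None,fx=5,fy=5,interpolation=cv2.INTER_CUBIC))
```

```text
t 2.28 tcp fix [ -9.5 -80.3] z 78.5 yang 89.5 down [-0.007  0.003 -1.   ] Ffix [-0.9  -0.42] 1.03 op 20.046716189302312 j [-0.26  0.33 -0.36  0.88  0.    0.15]
fix x in tool [-0.008  0.009  1.   ] fix y [ 0.     1.    -0.009]
shift mm [36.5  0.3  1.8]
```

View pics/side2c.png

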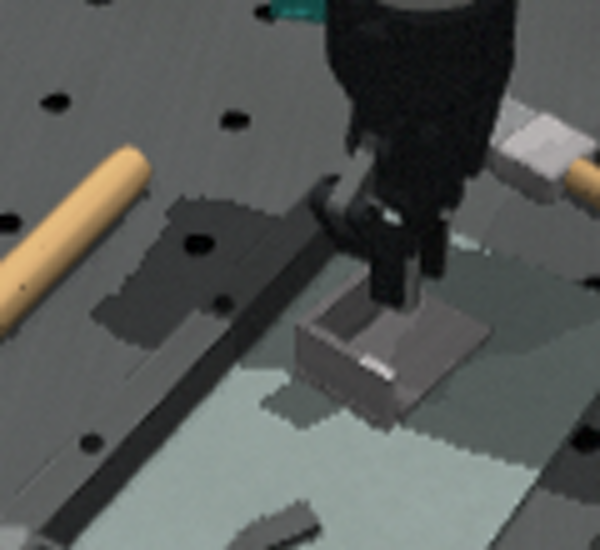

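Run:
```python
from nav import *
for z in(.052,.058,.064):
    p=cast("side",[[220+388/5,150+305/5],[220+435/5,150+276/5]],z); print(z,(p[:,:2]-TF)@RF*1e3)
```

```text
0.052 [[ -5.70246204 -69.86976757]
 [-14.40977916 -97.61491444]]
0.058 [[ -8.61290725 -64.5305363 ]
 [-17.2333183  -91.99876416]]
0.064 [[-11.52335246 -59.19130502]
 [-20.05685745 -86.38261389]]
```

The fingertips sit above the floor, inside both walls, as the calibration predicts. Now I'll lower them.

>>> {"op": "arm_command", "data": {
  "series": [15,0,1,0,20,30,0,2,0,20,36,0,2,0,20,36,0,2,0,20]
}}

```text
clock: 2.67
tcp_pos: [0.4881, -0.1292, 0.0432]
ee_rot: [0.689, 0.145, 0.695, -0.144]
ft_force: [0.4, 0.6, 0.5]
opening: 0.0202
```

Run:
```python
from nav import *
show()
im=snapshot("side")[:,:,::-1]; cv2.imwrite("pics/side3.png",im); cv2.imwrite("pics/side3c.png",cv2.resize(im[150:260,220:340],None,fx=5,fy=5,interpolation=cv2.INTER_CUBIC))
```

```text
t 2.67 tcp fix [ -7.7 -80.3] z 43.2 yang 89.5 down [-0.008  0.003 -1.   ] Ffix [0.12 0.68] 0.51 op 20.15069762197259 j [-0.26  0.37 -0.41  0.8   0.    0.15]
fix x in tool [-0.009  0.009  1.   ] fix y [-0.     1.    -0.009]
```

View pics/side3c.png

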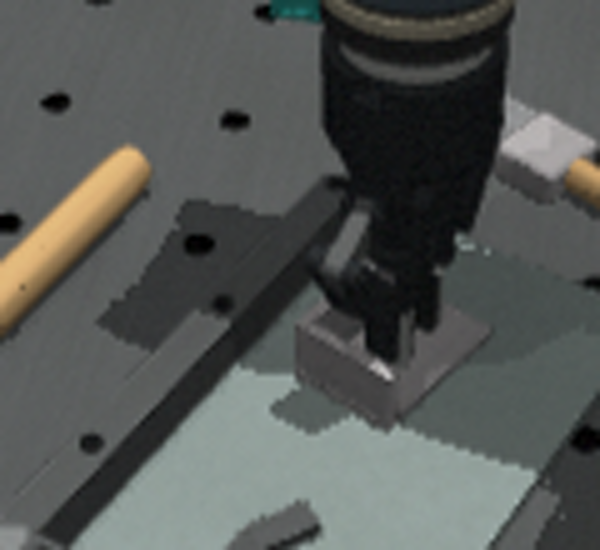

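Run:
```python
from nav import *
for x in (-19,-8,3):
  for nm,q in(("tip",(385,355)),("knuckleLow",(345,312)),("knuckleL",(310,262)),("knTop",(365,210)),("finger2",(430,328))):
    uv=[220+q[0]/5,150+q[1]/5]
    a,b=cast("side",[uv],0.0)[0],cast("side",[uv],.1)[0]
    fa=np.r_[RF.T@(a[:2]-TF),a[2]]*1e3; fb=np.r_[RF.T@(b[:2]-TF),b[2]]*1e3
    k=(x-fa[0])/(fb[0]-fa[0]); print(x,nm,(fa+k*(fb-fa)).round(1))
```

```text
-19 tip [-19.  -44.7  49.1]
-19 knuckleLow [-19.   -9.1 105.9]
-19 knuckleL [-19.   18.1 155.8]
-19 knTop [-19.  -23.1 151.1]
-19 finger2 [-19.  -86.9  29.8]
-8 tip [ -8.  -64.8  25.2]
-8 knuckleLow [ -8.  -27.8  84.3]
-8 knuckleL [ -8.    0.4 136.1]
-8 knTop [ -8.  -42.4 131.3]
-8 finger2 [  -8.  -108.7    5.2]
3 tip [  3.  -85.    1.3]
3 knuckleLow [  3.  -46.5  62.6]
3 knuckleL [  3.  -17.2 116.4]
3 knTop [  3.  -61.7 111.4]
3 finger2 [   3.  -130.5  -19.5]
```

No contact so far; the tips are inside the bracket. Now I'll push towards the rail (tool +z).

>>> {"op": "arm_command", "data": {
  "series": [0,0,4,0,20,0,0,8,0,20,0,0,12,0,20,0,0,16,0,20,0,0,20,0,20,0,0,24,0,20,0,0,28,0,20,0,0,32,0,20,0,0,36,0,20]
}}

```text
clock: 3.47
tcp_pos: [0.5218, -0.1438, 0.0435]
ee_rot: [0.689, 0.145, 0.695, -0.143]
ft_force: [-0.8, 0.2, 0.6]
opening: 0.02
```

Run:
```python
from nav import *
show()
im=snapshot("side")[:,:,::-1]; cv2.imwrite("pics/side4.png",im); cv2.imwrite("pics/side4c.png",cv2.resize(im[150:260,220:340],None,fx=5,fy=5,interpolation=cv2.INTER_CUBIC))
```

```text
t 3.47 tcp fix [ 28.9 -80.6] z 43.5 yang 89.5 down [-0.007  0.003 -1.   ] Ffix [-0.85 -0.16] 0.56 op 19.978473110772118 j [-0.27  0.42 -0.32  0.84  0.    0.14]
fix x in tool [-0.008  0.009  1.   ] fix y [ 0.     1.    -0.009]
```

View pics/side4c.png

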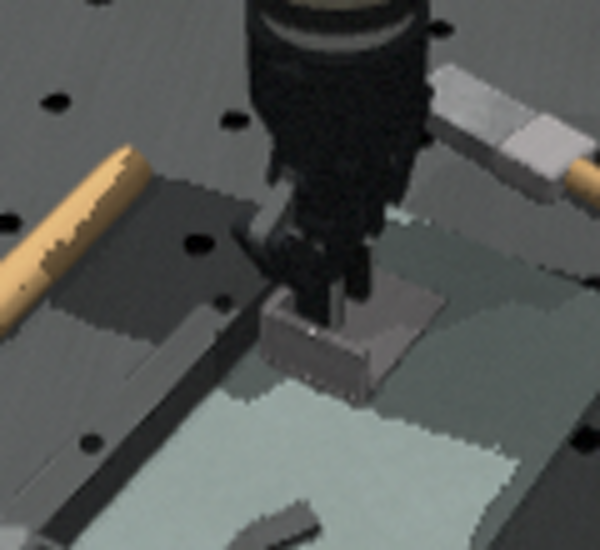

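The bracket is moving and squaring up. The gap to the rail is still about 8-10 mm, so I'll continue in smaller steps.

>>> {"op": "arm_command", "data": {
  "series": [0,0,2,0,20,0,0,4,0,20,0,0,6,0,20,0,0,7,0,20,0,0,8,0,20]
}}

```text
clock: 3.93
tcp_pos: [0.53, -0.1473, 0.0434]
ee_rot: [0.69, 0.145, 0.695, -0.144]
ft_force: [-2.4, 1.0, 0.4]
opening: 0.0201
```

>>> {"op": "arm_command", "data": {
  "series": [0,0,1,0,20,0,0,2,0,20]
}}

```text
clock: 4.1
tcp_pos: [0.53, -0.1473, 0.0431]
ee_rot: [0.689, 0.145, 0.696, -0.143]
ft_force: [-8.5, 4.5, 5.8]
opening: 0.02
```

Run:
```python
from nav import *
show()
im=snapshot("side")[:,:,::-1]; cv2.imwrite("pics/side5.png",im); cv2.imwrite("pics/side5c.png",cv2.resize(im[150:260,220:340],None,fx=5,fy=5,interpolation=cv2.INTER_CUBIC))
```

```text
t 4.1 tcp fix [ 38.  -80.6] z 43.1 yang 89.5 down [-0.01   0.004 -1.   ] Ffix [-9.58  0.86] 5.82 op 19.981950257218767 j [-0.27  0.44 -0.29  0.85  0.    0.14]
fix x in tool [-0.011  0.008  1.   ] fix y [ 0.     1.    -0.008]
```

View pics/side5c.png

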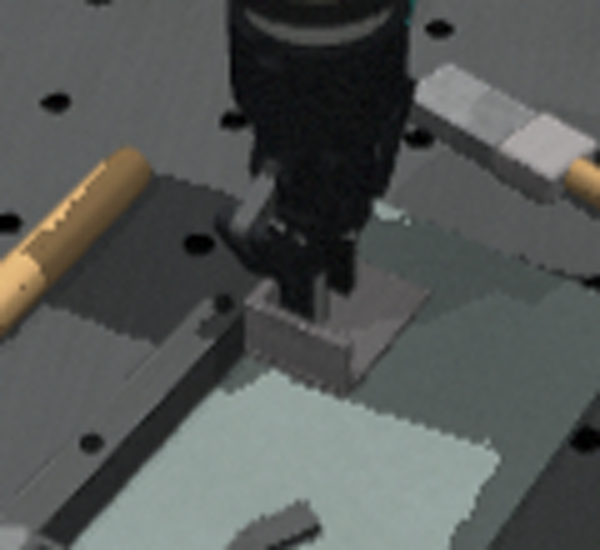

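The force shows rail contact, and the TCP is at x = 38.0, which matches full contact with the rail. The end wall meets the rail at crop (247,320). I'll hold here briefly, then start sliding along tool +y with light pressure.

>>> {"op": "arm_command", "data": {
  "series": [0,0,0.8,0,20,0,0,0.8,0,20,0,0,0.8,0,20,0,0,0.8,0,20]
}}

```text
clock: 4.48
tcp_pos: [0.53, -0.1473, 0.043]
ee_rot: [0.688, 0.145, 0.697, -0.143]
ft_force: [-5.7, 2.6, 2.8]
opening: 0.02
```

>>> {"op": "arm_command", "data": {
  "series": [0,3,0.6,0,20,0,6,0.6,0,20,0,9,0.6,0,20,0,12,0.6,0,20,0,15,0.6,0,20,0,18,0.5,0,20,0,21,0.5,0,20]
}}

```text
clock: 5.07
tcp_pos: [0.5382, -0.128, 0.0426]
ee_rot: [0.688, 0.145, 0.697, -0.143]
ft_force: [-5.2, -0.3, -0.4]
opening: 0.0198
```

Run:
```python
from nav import *
show()
im=snapshot("side")[:,:,::-1]; cv2.imwrite("pics/side6.png",im); cv2.imwrite("pics/side6c.png",cv2.resize(im[150:270,210:340],None,fx=5,fy=5,interpolation=cv2.INTER_CUBIC))
```

```text
t 5.07 tcp fix [ 38.  -59.6] z 42.6 yang 89.5 down [-0.013  0.005 -1.   ] Ffix [-4.67 -2.26] -0.42 op 19.771438454845697 j [-0.23  0.45 -0.28  0.86  0.    0.18]
fix x in tool [-0.014  0.008  1.   ] fix y [-0.     1.    -0.008]
```

View pics/side6c.png

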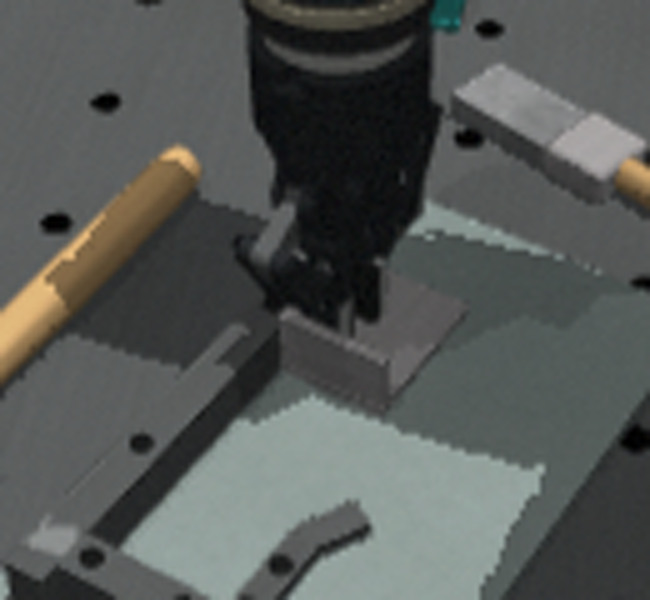

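Run:
```python
from nav import *
q=np.array([[283,315],[390,362]])/5-.4+[210,150]
p=(cast("side",q,.046)[:,:2]-TF)@RF*1e3; print(p)
q=np.array([[280,370],[388,410]])/5-.4+[210,150]
p=(cast("side",q,.010)[:,:2]-TF)@RF*1e3; print("bottom",p)
```

```text
[[ 54.93280818 -32.96754615]
 [ -1.51457287 -33.57726488]]
bottom [[ 56.83695699 -31.49805177]
 [  1.01218872 -36.77239227]]
```

The bracket is against the rail: the outer corner is at x≈55 and its origin is at y≈-73. The finger is engaged on the end wall, so I'll keep sliding.

>>> {"op": "arm_command", "data": {
  "series": [0,4,0.5,0,20,0,8,0.5,0,20,0,12,0.5,0,20,0,16,0.5,0,20,0,20,0.4,0,20,0,24,0.4,0,20,0,28,0.4,0,20,0,32,0.4,0,20,0,36,0.3,0,20,0,40,0.3,0,20]
}}

```text
clock: 5.95
tcp_pos: [0.5541, -0.091, 0.0425]
ee_rot: [0.687, 0.144, 0.697, -0.143]
ft_force: [-6.9, -1.6, 1.7]
opening: 0.0198
```

Run:
```python
from nav import *
show()
im=snapshot("side")[:,:,::-1]; cv2.imwrite("pics/side7.png",im); cv2.imwrite("pics/side7c.png",cv2.resize(im[160:280,200:330],None,fx=5,fy=5,interpolation=cv2.INTER_CUBIC))
```

```text
t 5.95 tcp fix [ 38.1 -19.3] z 42.5 yang 89.5 down [-0.014  0.005 -1.   ] Ffix [-5.71 -4.2 ] 1.72 op 19.845431889308642 j [-0.16  0.46 -0.26  0.87  0.    0.25]
fix x in tool [-0.015  0.008  1.   ] fix y [-0.001  1.    -0.008]
```

View pics/side7c.png

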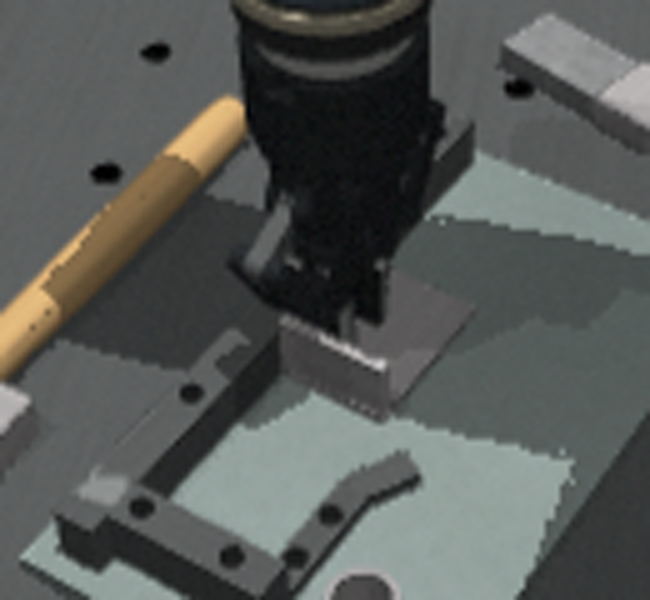

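It is still square and against the rail: the corner meets the rail at crop (280,335) and forces are 4-6 N. I'll continue.

>>> {"op": "arm_command", "data": {
  "series": [0,4,0.3,0,20,0,8,0.3,0,20,0,12,0.3,0,20,0,16,0.3,0,20,0,20,0.2,0,20,0,24,0.2,0,20,0,28,0.2,0,20,0,32,0.2,0,20,0,36,0.1,0,20,0,40,0.1,0,20]
}}

```text
clock: 6.83
tcp_pos: [0.57, -0.0538, 0.0425]
ee_rot: [0.687, 0.144, 0.698, -0.143]
ft_force: [-6.2, -1.2, 3.9]
opening: 0.0204
```

Run:
```python
from nav import *
show()
im=snapshot("side")[:,:,::-1]; cv2.imwrite("pics/side8.png",im); cv2.imwrite("pics/side8c.png",cv2.resize(im[180:300,190:320],None,fx=5,fy=5,interpolation=cv2.INTER_CUBIC))
```

```text
t 6.83 tcp fix [38.2 21.2] z 42.5 yang 89.5 down [-0.014  0.005 -1.   ] Ffix [-5.27 -3.57] 3.88 op 20.37341654207166 j [-0.1   0.47 -0.23  0.88  0.    0.31]
fix x in tool [-0.015  0.008  1.   ] fix y [-0.001  1.    -0.008]
```

View pics/side8c.png

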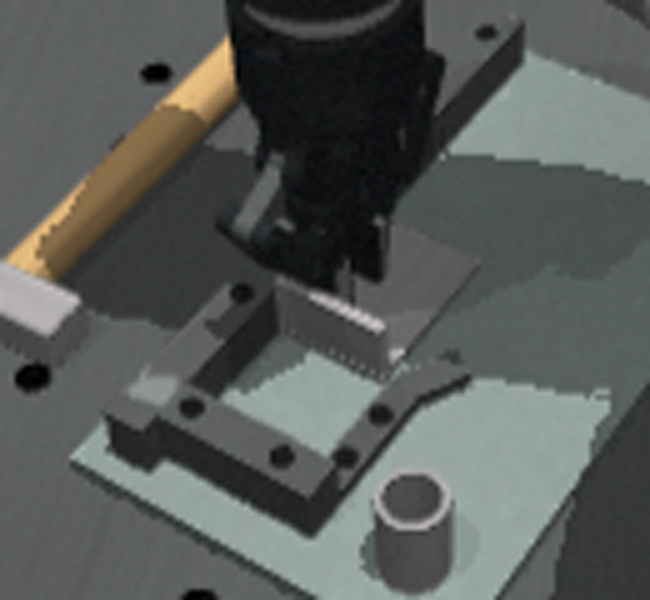

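The bracket is entering the pocket mouth against the rail and clear of the keeper at crop (390,370). I'll continue.

>>> {"op": "arm_command", "data": {
  "series": [0,4,0.2,0,20,0,8,0.2,0,20,0,12,0.2,0,20,0,16,0.2,0,20,0,20,0.1,0,20,0,24,0.1,0,20,0,28,0.1,0,20,0,32,0.1,0,20,0,36,0,0,20,0,40,0,0,20]
}}

```text
clock: 7.72
tcp_pos: [0.586, -0.0164, 0.0426]
ee_rot: [0.687, 0.144, 0.698, -0.143]
ft_force: [-5.4, -2.2, 2.8]
opening: 0.02
```

Run:
```python
from nav import *
show()
im=snapshot("side")[:,:,::-1]; cv2.imwrite("pics/side9.png",im); cv2.imwrite("pics/side9c.png",cv2.resize(im[180:300,190:320],None,fx=5,fy=5,interpolation=cv2.INTER_CUBIC))
```

```text
t 7.72 tcp fix [38.3 61.8] z 42.6 yang 89.6 down [-0.015  0.005 -1.   ] Ffix [-4.07 -4.14] 2.84 op 20.012799241264087 j [-0.03  0.49 -0.2   0.89  0.    0.38]
fix x in tool [-0.015  0.008  1.   ] fix y [-0.001  1.    -0.008]
```

View pics/side9c.png

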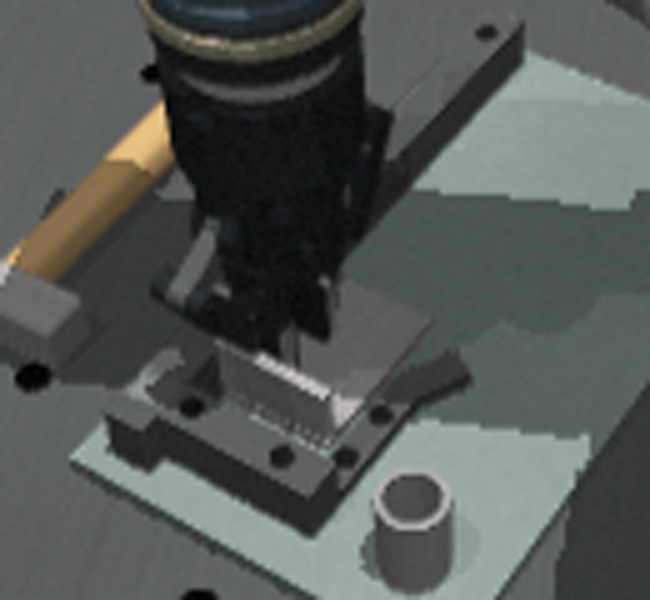

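About 21 mm is left. I'll go 16 mm, then creep in under force control.

>>> {"op": "arm_command", "data": {
  "series": [0,4,0.2,0,20,0,8,0.2,0,20,0,12,0.2,0,20,0,15,0.2,0,20,0,17,0.2,0,20]
}}

```text
clock: 8.18
tcp_pos: [0.593, -0.0001, 0.0426]
ee_rot: [0.687, 0.144, 0.698, -0.143]
ft_force: [-5.7, -1.5, 3.0]
opening: 0.0204
```

>>> {"op": "arm_command", "data": {
  "series": [0,1,0.2,0,20,0,2,0.2,0,20,0,3,0.2,0,20]
}}

```text
clock: 8.43
tcp_pos: [0.5935, 0.0012, 0.0426]
ee_rot: [0.686, 0.143, 0.698, -0.144]
ft_force: [-9.5, -12.4, 6.5]
opening: 0.02
```

Run:
```python
from nav import *
show()
```

```text
t 8.43 tcp fix [38.3 80.9] z 42.6 yang 89.5 down [-0.017  0.001 -1.   ] Ffix [ -3.93 -15.11] 6.52 op 19.9919880747903 j [ 0.    0.5  -0.18  0.91  0.    0.41]
fix x in tool [-0.016  0.008  1.   ] fix y [-0.005  1.    -0.008]
```

>>> {"op": "arm_command", "data": {
  "series": [0,1.2,1.0,0,20,0,1.5,1.2,0,20]
}}

```text
clock: 8.6
tcp_pos: [0.5935, 0.0011, 0.0426]
ee_rot: [0.686, 0.142, 0.699, -0.146]
ft_force: [-12.1, -6.8, 8.7]
opening: 0.0198
```

Run:
```python
from nav import *
show()
im=snapshot("side")[:,:,::-1]; cv2.imwrite("pics/side10.png",im); cv2.imwrite("pics/side10c.png",cv2.resize(im[200:290,200:300],None,fx=6,fy=6,interpolation=cv2.INTER_CUBIC))
```

```text
t 8.6 tcp fix [38.4 80.9] z 42.6 yang 89.5 down [-0.02  -0.001 -1.   ] Ffix [ -8.44 -10.99] 8.67 op 19.837202943302685 j [ 0.    0.51 -0.17  0.91 -0.    0.41]
fix x in tool [-0.018  0.009  1.   ] fix y [-0.008  1.    -0.009]
```

View pics/side10c.png

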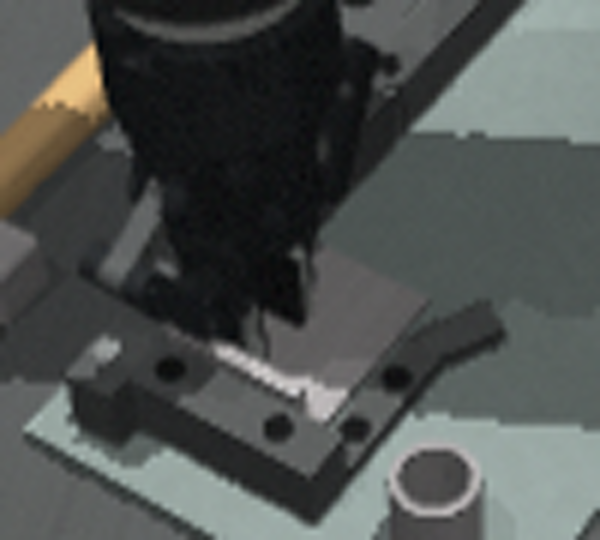

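The end wall lies against the stop along crop (215,345)-(330,410), and both force components are loaded. I'll back off diagonally, lift straight up and clear the view.

>>> {"op": "arm_command", "data": {
  "series": [0,-1,-1,0,20,0,-3,-3,0,20,0,-5,-5,0,20,0,-6,-6,0,20,-10,-6,-6,0,20,-30,-6,-6,0,20,-60,-6,-6,0,20,-90,-6,-6,0,20,-120,-6,-6,0,20,-140,-6,-6,0,20]
}}

```text
clock: 9.48
tcp_pos: [0.5894, -0.0018, 0.1867]
ee_rot: [0.687, 0.143, 0.698, -0.145]
ft_force: [0.7, -0.1, 0.5]
opening: 0.02
```

>>> {"op": "arm_command", "data": {
  "series": [0,-30,-20,0,20,0,-60,-50,0,20,0,-90,-80,0,20,0,-120,-110,0,20,0,-150,-140,0,20,0,-180,-170,0,20,0,-210,-200,0,20,0,-240,-200,0,20,0,-250,-200,0,20,0,-250,-200,0,20]
}}

```text
clock: 10.32
tcp_pos: [0.3056, -0.1529, 0.1923]
ee_rot: [0.688, 0.143, 0.697, -0.147]
ft_force: [0.6, 0.6, 0.3]
opening: 0.0199
```

Run:
```python
from nav import *
show()
for n,(a,b,c_,d) in(("top",(160,250,175,275)),("side",(200,290,200,300))):
    im=snapshot(n)[:,:,::-1]; cv2.imwrite(f"pics/{n}11.png",im); cv2.imwrite(f"pics/{n}11c.png",cv2.resize(im[a:b,c_:d],None,fx=6,fy=6,interpolation=cv2.INTER_CUBIC))
```

```text
t 10.32 tcp fix [-166.5 -173.5] z 192.3 yang 89.3 down [-0.013 -0.002 -1.   ] Ffix [0.35 0.83] 0.29 op 19.91133718366831 j [-0.46 -0.04 -0.49  1.13 -0.01 -0.04]
fix x in tool [-0.012  0.012  1.   ] fix y [-0.007  1.    -0.012]
```

View pics/top11c.png

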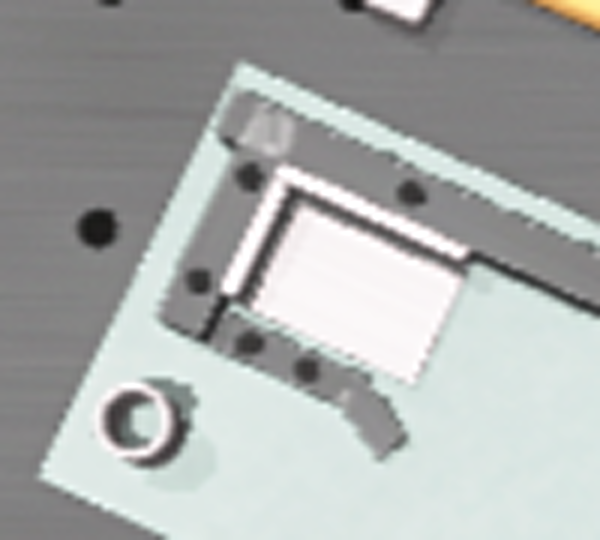

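View pics/side11c.png

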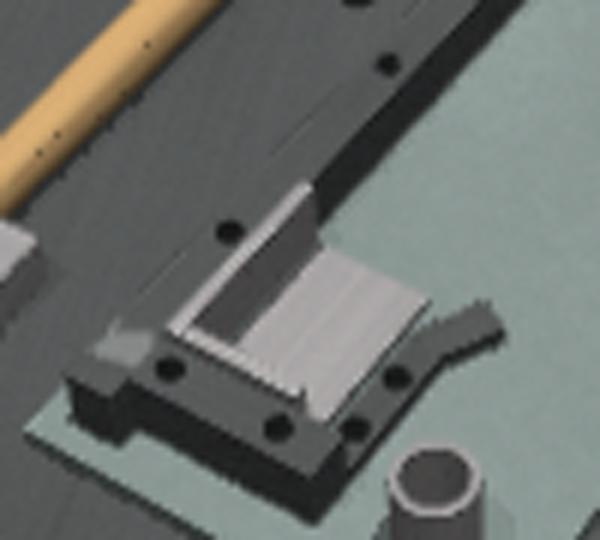

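View pics/top11.png

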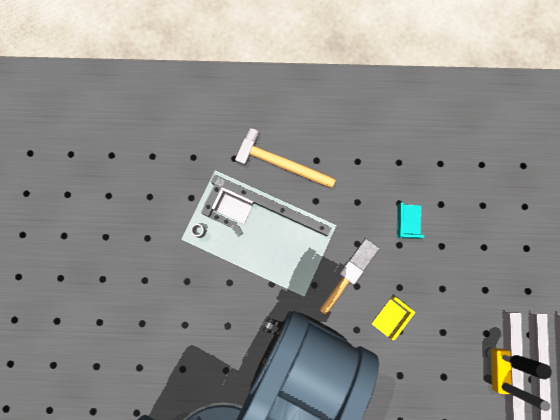

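Run:
```python
from nav import *
B=np.array([[27.5,40],[27.5,-40],[-27.5,40]])/1e3
for nm,pp,o in(("top",[[283,164],[472,248],[220,291]],[175,160]),("side",[[168,330],[307,182],[300,397]],[200,200])):
    wb=cast(nm,(np.array(pp)+.5)/6-.5+o,.046); a,b,Rb,e=fit(B,wb[:,:2]); print(nm,(b-TF)@RF*1e3,a-TH,e*1e3)
# rail inner corner z40 before (top0, crop px) for relative comparison
print((cast("top",[[170+211/4-.4,160+116/4-.4]],.04)[:,:2]-TF)@RF*1e3)
a=cv2.imread("pics/top0.png"); b=cv2.imread("pics/top11.png"); d=cv2.absdiff(a,b).max(2)
for n,(x0,y0,x1,y1) in dict(hammer=(232,125,338,190),tube=(188,220,210,240),brush=(340,236,382,285)).items(): print(n,(d[y0:y1,x0:x1]>40).sum())
```

```text
top [26.82905272 68.80508352] -0.0015669240346239954 [0.30500058 0.56565383 0.5704866 ]
side [26.82439832 69.2910064 ] -0.0048504452030936895 [0.58655311 0.33385889 0.63622986]
[[ 51.85050978 106.75392876]]
hammer 0
tube 0
brush 83
```

Both views put the bracket at about (26.8, 69.0) mm and within 0.005 rad of square, with no visible gap. The bystanders look unmoved. The brush patch changed, but the arm's shadow moved across there. I'll hand it in.

```bash
python3 -c "
from plant import *
print(sign_off())"
```

```text
the job is handed in; nothing more can be done
None
```

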